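Fetch the specimen jar from behind the suspension bottles and weigh it

TASK

The yellow-lidded specimen jar has to go on the balance, but it stands in the back of the bottle caddy, hemmed in by three suspension bottles: first stand all three bottles upright in the steel spill tray, then set the jar in the middle of the balance pan. With the jar on the pan, put every bottle back in the very compartment it came from, upright. Do not tip the bottles or the jar over, and leave the black and the orange polished mounts on the bench where they are.

Things in the scene. Friction and masses are not known exactly. Their poses are not given: they have to be found in the camera images.
- bottle_red: white polishing-suspension bottle with a red screw cap and a red band; stands upright; body diameter 50 mm up to z = 100 mm, sloping shoulder to z = 110 mm, cap diameter 32 mm from z = 110 to 138 mm (a good place to grip from above), 138 mm tall in all; about 0.16 kg; origin at the centre of its underside, z up its axis
- bottle_green: white polishing-suspension bottle with a green screw cap and a green band; stands upright; body diameter 50 mm up to z = 100 mm, sloping shoulder to z = 110 mm, cap diameter 32 mm from z = 110 to 138 mm (a good place to grip from above), 138 mm tall in all; about 0.16 kg; origin at the centre of its underside, z up its axis
- bottle_blue: white polishing-suspension bottle with a blue screw cap and a blue band; stands upright; body diameter 50 mm up to z = 100 mm, sloping shoulder to z = 110 mm, cap diameter 32 mm from z = 110 to 138 mm (a good place to grip from above), 138 mm tall in all; about 0.16 kg; origin at the centre of its underside, z up its axis
- jar: specimen jar with a yellow lid, clear below; a plain upright cylinder, diameter 46 mm, 70 mm tall (the lid is the top 16 mm); about 0.12 kg; starts in one of the two rear compartments of the caddy, the three bottles being in the other three; origin at the centre of its underside, z up
- caddy: white open bottle caddy, 144 x 144 mm outside, 26 mm tall, fixed to the bench; walls, floor and the crossed dividers 4 mm thick, so four compartments of 66 x 66 mm, centred at x = +-35 mm, y = +-35 mm in its own frame, floor at z = 4 mm, dividers and walls rising to z = 26 mm; origin at the centre of its underside, +x is its rear (away from the robot)
- spill_tray: shallow open steel tray, 260 mm (its x) x 130 mm (its y) outside, walls 4 mm thick and 14 mm tall, floor at z = 4 mm; fixed; on either the left or the right side of the caddy; origin at the centre of its underside
- balance: white top-loading balance, fixed, on the other side of the caddy from the tray; a round steel pan, diameter 124 mm, whose flat top is at z = 75 mm; the housing is 56 mm high and reaches from x = -150 mm (display, towards the robot) to x = +90 mm and 90 mm either side in y; the pan does not sink; origin on the bench straight under the centre of the pan
- mount_black: polished specimen set in a resin puck (black), diameter 30 mm, 22 mm tall, lying loose on the bench; not to be touched; origin at the centre of its underside
- mount_orange: polished specimen set in a resin puck (orange), diameter 30 mm, 22 mm tall, lying loose on the bench; not to be touched; origin at the centre of its underside
Not all that is in view belongs to the job. What is shaped like the bottle_blue but pink or purple is not meant.

How it is judged:
By the outcome, as a careful person would: the job done as asked, in the order asked, and still so for the second after the job is handed in, with the robot touching nothing.
It also fails if it takes over 147 s, if anything falls off the work surface, if the arm or the gripper's body presses on something with over 40 N, if the wrist force passes 120 N, or if a joint passes its speed limit or range.

ROBOT

A 6-joint arm with a two-finger parallel gripper is mounted at the origin on the work surface. World frame = base frame: x ahead of the robot, y to its left, z up, the work surface at z = 0. Lengths are in mm, angles in degrees, forces in N, time in s.
With the tool pointing down it reaches from about 350 to 850 mm from the base axis. Payload 8.1 kg.
Tool frame: the origin (TCP) lies midway between the tips of the shut fingers; the grasp point (between the pads) lies 19 mm behind it; z points along the fingers, y is the direction in which the jaws open and shut (so a half turn about z gives the same grasp; the last joint's range is limited). The gripper opens to 85 mm and grips with 20 to 120 N. Pads are 22 mm wide; open, the fingers measure 114 mm over their backs; the gripper's body (76 mm by 85 mm) begins 54 mm behind the grasp point. The pads swing forward as they close: fully open they stand 13 mm farther back than shut.
Start: joints at [-72.617, 7.471, 85.268, -0, 87.261, -4.893], TCP at [227.467, -555.215, 231.292] pointing down, gripper open.
Joint ranges: [-169.43, 169.43], [-51.17, 129.36], [1.28, 143.12], [-76.62, 256.62], [0, 156.53], [-152.29, 152.29]. Speed limits (degrees/s): [136.94, 136.94, 159.86, 180, 180, 180].

INTERFACE

Orientations are given as [roll, pitch, yaw] about the fixed x, y, z axes, in that order (R = Rz(yaw) Ry(pitch) Rx(roll)).
In Python, from bench import telemetry, snapshot, camera_params, job gives the robot as it stands. The module is installed in compiled form; this text tells all that it offers.
- The arm moves only by the shell command python3 -m jog 'ROWS' [FORCE]. ROWS is JSON, a list that holds one entry, the list of rows, each a list of 7 numbers: the shift along the tool's x, y, z in units of 50 mm (1.0 is 50 mm), then the turn, a rotation vector about the tool's x, y, z in units of 2 pi rad (1.0 is 2 pi rad), then the opening, from 0 (shut) to 1 (fully open). In form: [[[dx, dy, dz, rx, ry, rz, claw], ...]]. A call has 1 to 12 rows; each row shifts and turns the commanded pose from where the row before left it, along the tool's axes as they then stand; what a row does not reach is not made up. A row lasts 1/8 s, in which the tool goes at most 62.5 mm and 10.7 degrees, less where a joint would pass 70% of its speed; a pose out of reach is approached as far as the arm can. A call with a number of a shift or a turn outside -1 to 1 is refused whole. A call with a gripper value outside its range is refused whole. The fingers move at their own pace and stop on an object; FORCE is the grip in N (left out, the last holds). Time passes only in rows, so rows that do not move let the fingers close. It gives the time, the measured TCP pose, the force and the opening at its end, in the units of the state.
- telemetry.sense(): the state, without advancing time (a new reading comes with each control period).
- snapshot(name): name is "scene" or "side" or "wrist"; returns (picture, depth): 420x560x3 uint8, red, green, blue; 420x560 float32, mm along the optical axis (not along the pixel's ray), 0 where there is no reading.
- camera_params(name): a dict with "K" (3x3 intrinsics, pixels), "extrinsics" (4x4, takes a point from camera to world coordinates). Camera axes: x right, y down, z forward; pixel columns grow to the right and rows downward; lengths in mm; the calibration is good to about 2 mm. A picture is of the moment at which its call begins: read the wrist's pose just before it. camera_params takes no time and is no camera call; for the wrist camera it gives the pose at the moment of the call.
- job.hand_in(): hands the job in, once; it reports no verdict.
The state is a dict: "time": time; "joint_pos": joint angles; "qd": joint speeds; "joint_efforts": joint torques, N m; "tool_pos": TCP position; "tcp_rot": TCP orientation; "ft_force": force on the tool from outside, world axes, zero at the start; "wrist_torque": the same for the moment, N m; "finger_gap": finger opening in mm.
Only numpy, scipy, OpenCV 4.12 (cv2) and the standard library are available. Lean on these libraries where they do the work, as an engineer would, in place of code of your own. Each camera call takes 0.05 s, during which the arm holds its last target. There are 200 camera calls.

## Working session

There is one attempt and no reset: what is moved stays moved. The work goes in short steps, Python scripts to look and compute and a shell command to move; the robot and the scene stay as the last step left them, time stands still between calls to the robot, and variables do not carry over. Pictures are saved under pics/ and viewed, about 12 in all and at most 16, crops included, and the job is handed in when it is done.

```bash
mkdir -p pics; python3 - <<'E'
from bench import telemetry, snapshot, camera_params
import cv2,numpy as np
s=telemetry.sense();print(s['time'],s['tool_pos'],s['tcp_rot'],s['finger_gap'])
for n in ['scene','side']:
    p,d=snapshot(n);np.savez(f'pics/{n}0.npz',p=p,d=d)
    cv2.imwrite(f'pics/{n}0.png',p[:,:,::-1]);c=camera_params(n);print(n,np.round(c['K'],1).tolist(),np.round(c['extrinsics'],3).tolist())
E
```

```text
0.0 [ 227.3090105  -554.66541505  230.22979572] [-1.79891961e+02 -7.00368303e-03  2.22784128e+01] 85.2354508184588
scene [[410.7, 0.0, 276.5], [0.0, 410.7, 207.5], [0.0, 0.0, 1.0]] [[-0.294, 0.696, -0.655, 1157.636], [0.956, 0.227, -0.188, 132.896], [0.018, -0.681, -0.732, 665.727], [0.0, 0.0, 0.0, 1.0]]
side [[487.5, 0.0, 271.8], [0.0, 487.5, 208.7], [0.0, 0.0, 1.0]] [[0.981, -0.161, 0.113, 479.859], [-0.196, -0.754, 0.627, -566.971], [-0.016, -0.637, -0.771, 714.333], [0.0, 0.0, 0.0, 1.0]]
```

View pics/scene0.png

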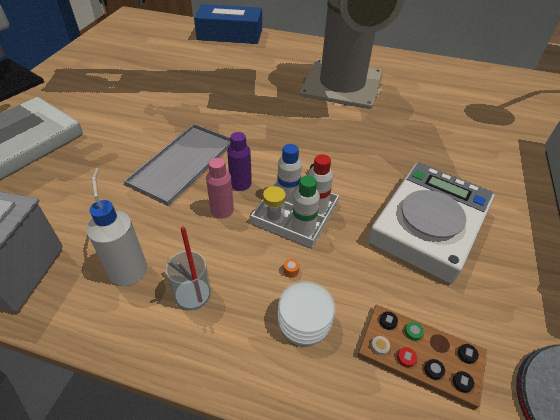

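View pics/side0.png

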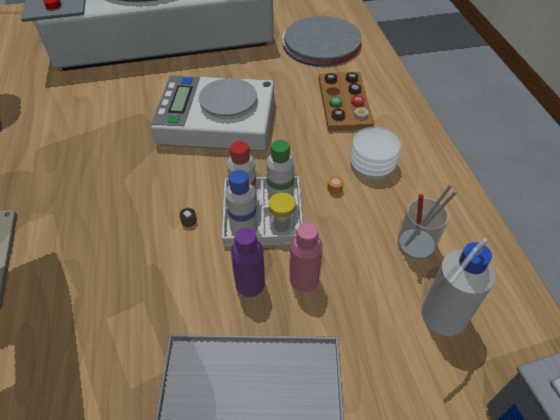

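The scene view shows the caddy at about (296,212), with blue (290,153), red (321,162) and green (307,185) bottles and the jar (274,196). The tray is at (180,160) on the robot's right and the balance pan at (433,213). Bottle_blue candidates are the white bottle with blue cap and band in the caddy, the purple one (238,160), the pink one (219,190) and the wash bottle (103,212). Only the one in the caddy fits the description. The mounts are orange (291,267) and black, at side (188,217).

```bash
cat > h.py <<'E'
import numpy as np,cv2
from bench import telemetry,snapshot,camera_params
def ray(c,u,v,z):
    K,E=np.array(c['K']),np.array(c['extrinsics'])
    d=E[:3,:3]@np.linalg.solve(K,[u,v,1.]);o=E[:3,3];return o+d*(z-o[2])/d[2]
def cloud(c,dep):
    K,E=np.array(c['K']),np.array(c['extrinsics'])
    v,u=np.mgrid[:dep.shape[0],:dep.shape[1]]
    P=np.stack([(u-K[0,2])*dep/K[0,0],(v-K[1,2])*dep/K[1,1],dep],-1)
    return P@E[:3,:3].T+E[:3,3]
# HSV ranges
COL=dict(red=[((0,150,90),(6,255,255)),((174,150,90),(180,255,255))],green=[((50,100,40),(85,255,255))],
 blue=[((105,150,80),(122,255,255))],yellow=[((22,140,110),(34,255,255))],purple=[((125,90,40),(150,255,255))],
 orange=[((7,180,180),(17,255,255))],pink=[((160,60,100),(173,255,255))])
def blobs(p,name,amin=60):
    h=cv2.cvtColor(p,cv2.COLOR_RGB2HSV);m=sum(cv2.inRange(h,*map(np.array,r)) for r in COL[name])
    n,l,s,c=cv2.connectedComponentsWithStats(m.astype(np.uint8));
    return [(l==i,s[i],c[i]) for i in range(1,n) if s[i][4]>=amin]
E
python3 - <<'E'
from h import *
for n in ['scene','side']:
    f=np.load(f'pics/{n}0.npz');p,d=f['p'],f['d'];c=camera_params(n);X=cloud(c,d)
    for k in COL:
        for m,s,cc in blobs(p,k):
            q=X[m&(d>0)]
            if not len(q): continue
            zt=np.percentile(q[:,2],97);t=q[q[:,2]>zt-4]
            print(n,k,s[4],cc.round(),'ztop %.0f'%zt,'top ctr',((t.min(0)+t.max(0))/2)[:2].round(),'ext',np.ptp(t,0)[:2].round())
    # balance pan & tray
    m=(abs(X[...,2]-75)<4)&(d>0);m=m&(X[...,1]>50)&(X[...,0]<800)&(X[...,0]>200);q=X[m];print('z75',len(q),q.min(0).round(),q.max(0).round())
c=camera_params('scene')
for u,v in [(195,127),(127,181),(170,199)]: print('tray',ray(c,u,v,14).round())
for u,v in [(268,186),(338,199),(316,242),(251,217)]: print('caddy',ray(c,u,v,26).round())
p=cv2.imread('pics/scene0.png')[110:260,110:360];cv2.imwrite('pics/c1.png',cv2.resize(p,None,fx=3.2,fy=3.2,interpolation=cv2.INTER_CUBIC))
p=cv2.imread('pics/side0.png')[120:420,140:360];cv2.imwrite('pics/c2.png',cv2.resize(p,None,fx=2,fy=2,interpolation=cv2.INTER_CUBIC))
E
```

```text
scene red 194 [323. 162.] ztop 144 top ctr [537.  46.] ext [32. 31.]
scene red 227 [188. 252.] ztop 153 top ctr [ 790. -129.] ext [7. 6.]
scene red 218 [407. 356.] ztop 30 top ctr [831. 263.] ext [30. 29.]
scene green 71 [419. 175.] ztop 62 top ctr [425. 246.] ext [23. 23.]
scene green 316 [307. 186.] ztop 143 top ctr [606.  35.] ext [31. 32.]
scene green 116 [304. 216.] ztop 71 top ctr [619.  36.] ext [24. 47.]
scene green 195 [413. 331.] ztop 29 top ctr [781. 271.] ext [31. 28.]
scene blue 674 [229.  13.] ztop 84 top ctr [-199. -446.] ext [150. 230.]
scene blue 197 [291. 152.] ztop 143 top ctr [525. -22.] ext [30. 29.]
scene blue 79 [479. 200.] ztop 62 top ctr [464. 371.] ext [25. 24.]
scene blue 424 [104. 212.] ztop 179 top ctr [ 809. -260.] ext [35. 36.]
scene yellow 300 [274. 194.] ztop 76 top ctr [593. -35.] ext [46. 44.]
scene purple 1106 [239. 162.] ztop 139 top ctr [ 517. -139.] ext [31. 30.]
scene orange 87 [291. 265.] ztop 24 top ctr [713.  38.] ext [29. 27.]
scene pink 859 [222. 185.] ztop 139 top ctr [ 609. -149.] ext [30. 31.]
z75 2371 [201.  50.  71.] [625. 556.  79.]

[... 274 characters left out ...]
 green 210 [280. 147.] ztop 145 top ctr [604.  32.] ext [30. 30.]
side blue 192 [238. 177.] ztop 145 top ctr [524. -25.] ext [29. 28.]
side blue 89 [469. 248.] ztop 179 top ctr [ 803. -253.] ext [25. 18.]
side blue 364 [480. 261.] ztop 180 top ctr [ 810. -266.] ext [31. 26.]
side yellow 419 [282. 203.] ztop 77 top ctr [593. -37.] ext [44. 46.]
side purple 1685 [248. 262.] ztop 140 top ctr [ 516. -141.] ext [31. 32.]
side pink 960 [306. 249.] ztop 140 top ctr [ 607. -150.] ext [31. 31.]
z75 2331 [200. 215.  71.] [695. 560.  79.]
tray [ 364. -323.   14.]
tray [ 602. -383.   14.]
tray [ 623. -264.   14.]
caddy [528. -68.  26.]
caddy [520.  89.  26.]
caddy [650.  71.  26.]
caddy [628. -73.  26.]
```

View pics/c1.png

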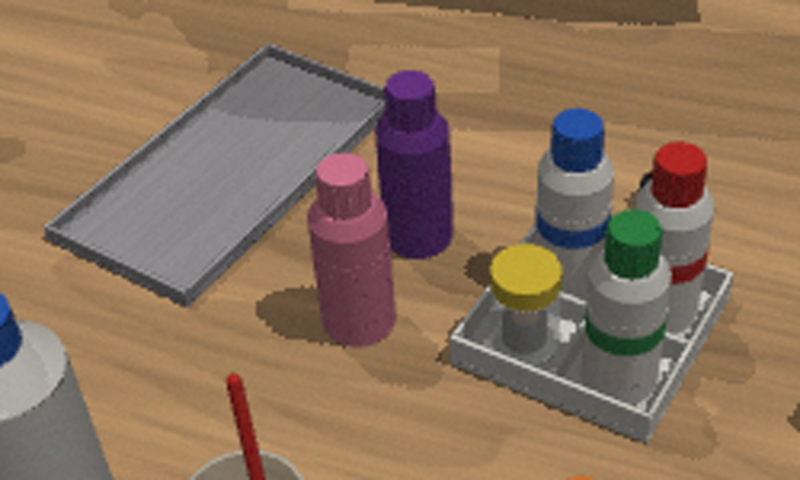

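View pics/c2.png

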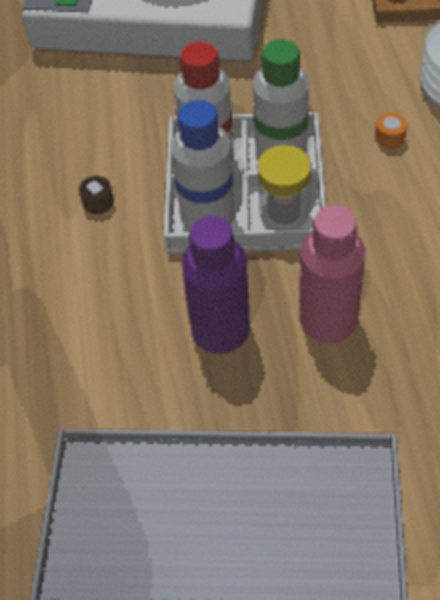

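The crop confirms the white bottle with the blue cap and band in the caddy (crop 577,190) as bottle_blue. Purple and pink are decoys outside it. Estimated cap centres are blue (525,-23), red (537,45) and green (605,34), and the jar is at (593,-36), giving a caddy yaw of about -10°. I'll turn to yaw 0 and go above blue.

```bash
python3 -m jog '[[[0,0,0,0,0,0.0206,0.6],[0,0,0,0,0,0.0206,0.6],[0,0,0,0,0,0.0206,0.6]]]' 40; python3 -m jog '[[[0.5,-0.89,0,0,0,0,0.6],[0.5,-0.89,0,0,0,0,0.6],[0.5,-0.89,0,0,0,0,0.6],[0.5,-0.89,0,0,0,0,0.6],[0.5,-0.89,0,0,0,0,0.6],[0.5,-0.89,0,0,0,0,0.6],[0.5,-0.89,0,0,0,0,0.6],[0.5,-0.89,0,0,0,0,0.6],[0.5,-0.89,0,0,0,0,0.6],[0.5,-0.89,0,0,0,0,0.6],[0.5,-0.89,0,0,0,0,0.6],[0.5,-0.89,0,0,0,0,0.6]]]'; python3 -m jog '[[[0,0,0,0,0,0,0.6]]]'
python3 - <<'E'
from h import *
s=telemetry.sense();print(s['time'],s['tool_pos'],s['tcp_rot'],s['finger_gap'])
c=camera_params('wrist');p,d=snapshot('wrist');np.savez('pics/w1.npz',p=p,d=d);cv2.imwrite('pics/w1.png',p[:,:,::-1])
print(np.round(c['K'],1).tolist(),np.round(c['extrinsics'],2).tolist())
# tray & balance
c=camera_params('scene')
q=np.array([ray(c,110+u/3.2,110+v/3.2,14)[:2] for u,v in [(270,46),(388,97),(188,300),(47,232)]]);print('tray',q.round(),q.mean(0).round())
q=np.array([ray(c,110+u/3.2,110+v/3.2,26)[:2] for u,v in [(732,270),(645,422),(450,340)]]);print('caddy',q.round(),((q[0]+q[2])/2).round())
for n in ['scene','side']:
    f=np.load(f'pics/{n}0.npz');X=cloud(camera_params(n),f['d'])
    m=(abs(X[...,2]-77)<4)&(X[...,1]>120)&(X[...,1]<400)&(X[...,0]<700)&(X[...,0]>380)
    m=cv2.morphologyEx(m.astype(np.uint8),cv2.MORPH_OPEN,np.ones((5,5)))
    nn,l,st,_=cv2.connectedComponentsWithStats(m);i=1+st[1:,4].argmax();t=X[l==i];print('pan',((t.min(0)+t.max(0))/2).round(),np.ptp(t,0).round())
E
```

```text
time: 0.48
tool_pos: [227.4, -554.9, 230.7]
tcp_rot: [-179.9, 0.0, -0.2]
ft_force: [-0.3, -0.4, -0.8]
finger_gap: 51.1
time: 1.98
tool_pos: [527.6, -19.4, 230.9]
tcp_rot: [180.0, 0.0, 0.0]
ft_force: [0.8, -0.9, -0.6]
finger_gap: 51.2
time: 2.1
tool_pos: [527.8, -17.9, 230.6]
tcp_rot: [-179.9, 0.1, 0.3]
ft_force: [-0.2, -1.0, -1.1]
finger_gap: 51.4
2.1 [527.82007306 -17.93369505 230.60658054] [-1.79943138e+02  5.28071170e-02  2.76034274e-01] 51.39408955755359
[[371.0, 0.0, 274.4], [0.0, 371.0, 209.6], [0.0, 0.0, 1.0]] [[0.01, -0.96, -0.27, 596.83], [-1.0, -0.01, 0.0, -18.16], [-0.0, 0.27, -0.96, 372.65], [0.0, 0.0, 0.0, 1.0]]
tray [[ 354. -330.]
 [ 387. -212.]
 [ 637. -260.]
 [ 607. -385.]] [ 496. -297.]
caddy [[505.  88.]
 [653.  62.]
 [626. -75.]] [565.   6.]
pan [544. 278.  76.] [120. 121.   5.]
pan [542. 277.  76.] [121. 124.   7.]
```

View pics/w1.png

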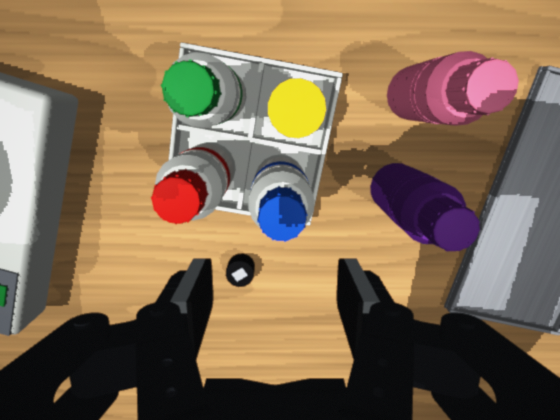

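The wrist view shows the caddy from above: green (190,87), jar lid (297,108), red (180,196) and blue (282,213). The black mount is at (240,269), in front of the caddy.

```bash
cat >> h.py <<'E'
def tops(p,d,c,names,lo=60):
    X=cloud(c,d);o={}
    for k in names:
        for m,s,cc in blobs(p,k):
            q=X[m&(d>0)]
            if len(q)<50: continue
            zt=np.percentile(q[:,2],95)
            if zt<lo: continue
            mm=(m&(d>0)&(abs(X[...,2]-zt)<5)).astype(np.uint8)
            ct=max(cv2.findContours(mm,0,2)[0],key=cv2.contourArea);(u,v),r=cv2.minEnclosingCircle(ct)
            print(k,'z%.0f'%zt,'px',round(u),round(v),'r%.1fmm'%(r*np.median(d[mm>0])/c['K'][0][0]),'xy',ray(c,u,v,zt)[:2].round(1))
E
python3 - <<'E'
from h import *
f=np.load('pics/w1.npz');tops(f['p'],f['d'],camera_params('wrist'),['blue','red','green','yellow'])
s=telemetry.sense();print(s['tool_pos'])
c=camera_params('wrist')
for u,v in [(182,45),(340,74),(315,213)]: print(ray(c,u,v,26).round(1))
print('black',ray(c,240,272,22).round())
E
```

```text
blue z143 px 282 216 r15.8mm xy [525.9 -24.7]
red z143 px 177 198 r16.5mm xy [537.5  42.8]
green z143 px 188 88 r17.2mm xy [604.8  31.3]
green z61 px 2 296 r10.0mm xy [422.2 235.2]
yellow z75 px 296 108 r23.2mm xy [593.2 -36.4]
[527.19014907 -19.5980645  230.59363644]
[644.3  60.4  26. ]
[621.4 -77.   26. ]
[493.8 -59.5  26. ]
black [429.  15.  22.]
```

```bash
python3 -m jog '[[[-0.03,0.09,0.2,0,0,0,0.6],[0,0,0.5,0,0,0,0.6],[0,0,0.5,0,0,0,0.6],[0,0,0.5,0,0,0,0.6],[0,0,0.4,0,0,0,0.6],[0,0,0.2,0,0,0,0.6],[0,0,0,0,0,0,0.6],[0,0,0,0,0,0,0.2],[0,0,0,0,0,0,0.2],[0,0,0,0,0,0,0.2],[0,0,0,0,0,0,0.2],[0,0,0,0,0,0,0.2]]]' 50; python3 -c "
from h import *
p,d=snapshot('side');cv2.imwrite('pics/s1.png',cv2.resize(p[80:300,120:360,::-1],None,fx=2.4,fy=2.4))"
```

```text
time: 3.65
tool_pos: [526.5, -25.6, 117.4]
tcp_rot: [180.0, -0.1, 0.0]
ft_force: [-0.7, 0.2, 5.3]
finger_gap: 30.4
```

View pics/s1.png

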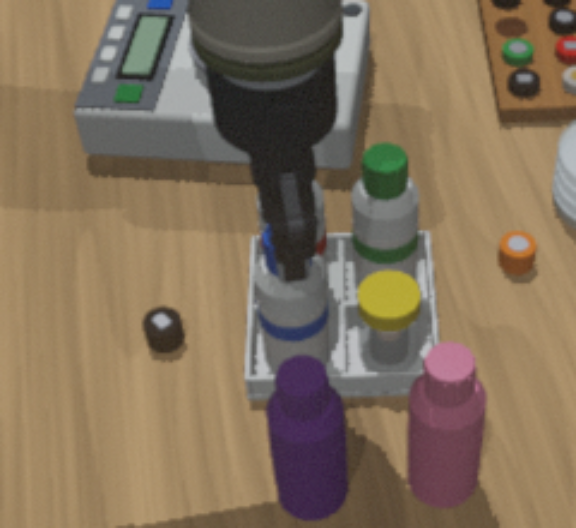

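```bash
python3 -m jog '[[[0,0,-0.2,0,0,0,0.2],[0,0,-0.5,0,0,0,0.2],[0,0,-0.5,0,0,0,0.2],[0,0,-0.5,0,0,0,0.2],[0,0,-0.5,0,0,0,0.2],[0,0,-0.5,0,0,0,0.2],[0,0,-0.5,0,0,0,0.2],[0,0,-0.3,0,0,0,0.2]]]' 50; python3 -m jog '[[[-0.12,0.3,0,0,0,0,0.2],[-0.22,0.54,0,0,0,0,0.2],[-0.24,0.6,0,0,0,0,0.2],[-0.24,0.6,0,0,0,0,0.2],[-0.24,0.6,0,0,0,0,0.2],[-0.24,0.6,0,0,0,0,0.2],[-0.24,0.6,0,0,0,0,0.2],[-0.24,0.6,0,0,0,0,0.2],[-0.2,0.5,0,0,0,0,0.2],[-0.1,0.2,0,0,0,0,0.2],[0,0,0,0,0,0,0.2]]]'; python3 -c "
from h import *
p,d=snapshot('scene');cv2.imwrite('pics/s2.png',p[20:300,80:400,::-1])"
```

```text
time: 4.7
tool_pos: [525.9, -25.6, 292.9]
tcp_rot: [180.0, -0.1, 0.0]
ft_force: [1.2, -0.2, -0.8]
finger_gap: 30.6
time: 6.08
tool_pos: [421.1, -282.9, 290.4]
tcp_rot: [-179.9, 0.1, -0.1]
ft_force: [0.6, -0.2, -0.7]
finger_gap: 30.7
```

View pics/s2.png

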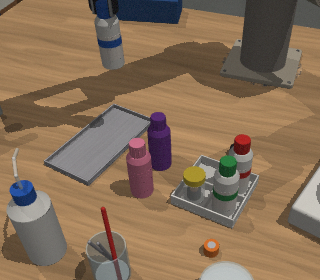

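Blue is held upright above the tray. I'll lower and release it.

```bash
python3 -m jog '[[[0,0,0.3,0,0,0,0.2],[0,0,0.6,0,0,0,0.2],[0,0,0.7,0,0,0,0.2],[0,0,0.7,0,0,0,0.2],[0,0,0.6,0,0,0,0.2],[0,0,0.35,0,0,0,0.2],[0,0,0.15,0,0,0,0.2],[0,0,0.08,0,0,0,0.2],[0,0,0,0,0,0,0.2]]]'; python3 -m jog '[[[0,0,0,0,0,0,0.6],[0,0,0,0,0,0,0.6],[0,0,0,0,0,0,0.6],[0,0,-0.2,0,0,0,0.6],[0,0,-0.5,0,0,0,0.6],[0,0,-0.8,0,0,0,0.6],[0,0,-0.8,0,0,0,0.6]]]'; python3 - <<'E'
from h import *
p,d=snapshot('wrist');c=camera_params('wrist');tops(p,d,c,['blue'])
p,d=snapshot('scene');c=camera_params('scene');tops(p,d,c,['blue','red','green'],130)
s=telemetry.sense();print(s['tool_pos'])
E
```

```text
time: 7.25
tool_pos: [422.4, -283.0, 118.1]
tcp_rot: [179.9, -0.1, 0.0]
ft_force: [1.2, -0.5, -1.6]
finger_gap: 30.5
time: 8.12
tool_pos: [421.7, -282.5, 234.1]
tcp_rot: [180.0, -0.0, 0.0]
ft_force: [1.3, -0.5, -0.4]
finger_gap: 51.2
blue z149 px 270 212 r16.0mm xy [ 424.8 -282.4]
blue z144 px 196 100 r14.9mm xy [ 426.2 -275.6]
blue z179 px 101 210 r18.7mm xy [ 813.2 -255.9]
red z143 px 322 160 r15.5mm xy [539.8  47. ]
red z151 px 183 230 r5.1mm xy [ 791.8 -128.3]
green z143 px 308 182 r15.5mm xy [609.3  35.2]
[ 424.05880047 -284.437316    238.89302098]
```

```bash
python3 -m jog '[[[0.15,-0.4,0,0,0,0,0.6],[0.3,-0.85,0,0,0,0,0.6],[0.3,-0.85,0,0,0,0,0.6],[0.3,-0.85,0,0,0,0,0.6],[0.3,-0.85,0,0,0,0,0.6],[0.3,-0.85,0,0,0,0,0.6],[0.3,-0.85,0,0,0,0,0.6],[0.3,-0.82,0,0,0,0,0.6],[0.06,-0.2,0,0,0,0,0.6],[0,0,0,0,0,0,0.6]]]'; python3 - <<'E'
from h import *
s=telemetry.sense();print(s['tool_pos'])
p,d=snapshot('wrist');c=camera_params('wrist');tops(p,d,c,['red','green','yellow'])
E
```

```text
time: 9.48
tool_pos: [537.0, 43.7, 232.1]
tcp_rot: [180.0, 0.0, 0.1]
ft_force: [0.0, -0.1, -0.2]
finger_gap: 51.5
[536.9790709   43.66449901 232.06510414]
red z143 px 270 212 r16.0mm xy [537.8  45.3]
green z143 px 290 105 r16.7mm xy [605.4  33.4]
green z61 px 62 302 r14.5mm xy [425.6 243.4]
yellow z75 px 373 119 r23.9mm xy [594.2 -34.7]
```

Red's cap appears at the same wrist pixel as blue's did when centred, so the tool is aligned. I'll grip and carry red to the tray middle (496,-297).

```bash
python3 -m jog '[[[0,0,0.3,0,0,0,0.6],[0,0,0.6,0,0,0,0.6],[0,0,0.6,0,0,0,0.6],[0,0,0.5,0,0,0,0.6],[0,0,0.3,0,0,0,0.6],[0,0,0,0,0,0,0.6],[0,0,0,0,0,0,0.2],[0,0,0,0,0,0,0.2],[0,0,0,0,0,0,0.2],[0,0,0,0,0,0,0.2]]]' 50; python3 -m jog '[[[0,0,-0.2,0,0,0,0.2],[0,0,-0.5,0,0,0,0.2],[0,0,-0.5,0,0,0,0.2],[0,0,-0.6,0,0,0,0.2],[0,0,-0.6,0,0,0,0.2],[0,0,-0.6,0,0,0,0.2],[0,0,-0.4,0,0,0,0.2],[0,0,-0.1,0,0,0,0.2]]]'; python3 -m jog '[[[-0.03,0.3,0,0,0,0,0.2],[-0.07,0.6,0,0,0,0,0.2],[-0.08,0.7,0,0,0,0,0.2],[-0.1,0.7,0,0,0,0,0.2],[-0.1,0.7,0,0,0,0,0.2],[-0.1,0.7,0,0,0,0,0.2],[-0.1,0.7,0,0,0,0,0.2],[-0.1,0.7,0,0,0,0,0.2],[-0.09,0.7,0,0,0,0,0.2],[-0.05,0.6,0,0,0,0,0.2],[0,0.4,0,0,0,0,0.2],[0,0,0,0,0,0,0.2]]]'
```

```text
time: 10.78
tool_pos: [538.1, 43.5, 118.5]
tcp_rot: [-180.0, -0.1, 0.0]
ft_force: [-0.2, 0.1, 5.9]
finger_gap: 30.5
time: 11.78
tool_pos: [537.7, 43.4, 293.7]
tcp_rot: [180.0, -0.1, 0.0]
ft_force: [0.1, 0.1, -2.7]
finger_gap: 30.5
time: 13.28
tool_pos: [495.5, -297.8, 290.9]
tcp_rot: [-179.9, 0.1, -0.1]
ft_force: [0.5, 0.5, -2.0]
finger_gap: 30.3
```

Lower 3.48, release and rise, then go above green at about (605,32).

```bash
python3 -m jog '[[[0,0,0.3,0,0,0,0.2],[0,0,0.6,0,0,0,0.2],[0,0,0.7,0,0,0,0.2],[0,0,0.7,0,0,0,0.2],[0,0,0.6,0,0,0,0.2],[0,0,0.35,0,0,0,0.2],[0,0,0.15,0,0,0,0.2],[0,0,0.08,0,0,0,0.2],[0,0,0,0,0,0,0.2]]]'; python3 -m jog '[[[0,0,0,0,0,0,0.6],[0,0,0,0,0,0,0.6],[0,0,0,0,0,0,0.6],[0,0,-0.2,0,0,0,0.6],[0,0,-0.5,0,0,0,0.6],[0,0,-0.8,0,0,0,0.6],[0,0,-0.78,0,0,0,0.6],[0,0,0,0,0,0,0.6]]]'; python3 -m jog '[[[0.14,-0.4,0,0,0,0,0.6],[0.28,-0.85,0,0,0,0,0.6],[0.28,-0.85,0,0,0,0,0.6],[0.28,-0.85,0,0,0,0,0.6],[0.28,-0.85,0,0,0,0,0.6],[0.28,-0.85,0,0,0,0,0.6],[0.28,-0.85,0,0,0,0,0.6],[0.28,-0.8,0,0,0,0,0.6],[0.1,-0.3,0,0,0,0,0.6],[0,0,0,0,0,0,0.6]]]'; python3 - <<'E'
from h import *
s=telemetry.sense();print(s['tool_pos'])
p,d=snapshot('wrist');c=camera_params('wrist');tops(p,d,c,['green','yellow'])
p,d=snapshot('scene');c=camera_params('scene');tops(p,d,c,['blue','red'],130)
E
```

```text
time: 14.4
tool_pos: [497.0, -297.0, 119.3]
tcp_rot: [179.9, -0.1, 0.0]
ft_force: [-0.3, -0.2, -2.3]
finger_gap: 30.1
time: 15.4
tool_pos: [498.4, -298.1, 237.9]
tcp_rot: [179.7, -0.4, 0.0]
ft_force: [0.5, -0.3, 0.1]
finger_gap: 51.6
time: 16.65
tool_pos: [605.5, 34.8, 231.1]
tcp_rot: [180.0, 0.1, 0.2]
ft_force: [0.3, 0.2, 0.0]
finger_gap: 51.1
[605.50985954  34.79308757 231.09554466]
green z71 px 274 160 r8.2mm xy [629.6  33.7]
green z143 px 275 212 r15.8mm xy [607.   32.9]
yellow z75 px 357 203 r23.0mm xy [594.9 -35.2]
blue z144 px 195 99 r14.2mm xy [ 424.5 -277.4]
blue z179 px 101 208 r18.5mm xy [ 811.1 -258.2]
red z144 px 175 117 r15.7mm xy [ 502.3 -289.4]
red z151 px 183 230 r4.4mm xy [ 791.  -128.7]
```

```bash
python3 -m jog '[[[0,0.05,0.3,0,0,0,0.6],[0,0,0.6,0,0,0,0.6],[0,0,0.6,0,0,0,0.6],[0,0,0.5,0,0,0,0.6],[0,0,0.28,0,0,0,0.6],[0,0,0,0,0,0,0.6],[0,0,0,0,0,0,0.2],[0,0,0,0,0,0,0.2],[0,0,0,0,0,0,0.2],[0,0,0,0,0,0,0.2]]]' 50; python3 -m jog '[[[0,0,-0.2,0,0,0,0.2],[0,0,-0.5,0,0,0,0.2],[0,0,-0.5,0,0,0,0.2],[0,0,-0.6,0,0,0,0.2],[0,0,-0.6,0,0,0,0.2],[0,0,-0.6,0,0,0,0.2],[0,0,-0.4,0,0,0,0.2],[0,0,-0.1,0,0,0,0.2]]]'; python3 -m jog '[[[-0.03,0.3,0,0,0,0,0.2],[-0.06,0.6,0,0,0,0,0.2],[-0.07,0.7,0,0,0,0,0.2],[-0.07,0.7,0,0,0,0,0.2],[-0.07,0.7,0,0,0,0,0.2],[-0.07,0.7,0,0,0,0,0.2],[-0.07,0.7,0,0,0,0,0.2],[-0.07,0.7,0,0,0,0,0.2],[-0.07,0.7,0,0,0,0,0.2],[-0.07,0.65,0,0,0,0,0.2],[-0.06,0.4,0,0,0,0,0.2],[0,0,0,0,0,0,0.2]]]'
```

```text
time: 18.0
tool_pos: [607.1, 31.0, 119.7]
tcp_rot: [180.0, -0.1, 0.0]
ft_force: [-0.6, 1.1, 5.7]
finger_gap: 30.2
time: 19.0
tool_pos: [606.7, 30.9, 294.9]
tcp_rot: [180.0, -0.1, 0.0]
ft_force: [-0.5, 0.2, -1.8]
finger_gap: 30.4
time: 20.5
tool_pos: [569.7, -313.0, 291.8]
tcp_rot: [-179.9, 0.1, -0.1]
ft_force: [0.3, 1.0, -0.8]
finger_gap: 30.3
```

```bash
python3 -m jog '[[[0,0,0.3,0,0,0,0.2],[0,0,0.6,0,0,0,0.2],[0,0,0.7,0,0,0,0.2],[0,0,0.7,0,0,0,0.2],[0,0,0.6,0,0,0,0.2],[0,0,0.35,0,0,0,0.2],[0,0,0.15,0,0,0,0.2],[0,0,0.09,0,0,0,0.2],[0,0,0,0,0,0,0.2]]]'; python3 -m jog '[[[0,0,0,0,0,0,0.6],[0,0,0,0,0,0,0.6],[0,0,0,0,0,0,0.6],[0,0,-0.2,0,0,0,0.6],[0,0,-0.5,0,0,0,0.6],[0,0,-0.8,0,0,0,0.6],[0,0,-0.8,0,0,0,0.6],[0,0,0,0,0,0,0.6]]]'; python3 -m jog '[[[0.03,-0.32,0,0,0,0,0.6],[0.07,-0.8,0,0,0,0,0.8],[0.07,-0.8,0,0,0,0,0.9],[0.07,-0.8,0,0,0,0,0.9],[0.07,-0.8,0,0,0,0,0.9],[0.07,-0.8,0,0,0,0,0.9],[0.06,-0.8,0,0,0,0,0.9],[0.03,-0.4,0,0,0,0,0.9],[0,0,0,0,0,0,0.9],[0,0,0,0,0,0,0.9]]]'; python3 - <<'E'
from h import *
s=telemetry.sense();print(s['tool_pos'])
p,d=snapshot('wrist');c=camera_params('wrist');tops(p,d,c,['yellow'])
p,d=snapshot('scene');c=camera_params('scene');tops(p,d,c,['blue','red','green'],130);cv2.imwrite('pics/s3.png',p[60:300,80:400,::-1])
E
```

```text
time: 21.62
tool_pos: [571.7, -311.9, 120.2]
tcp_rot: [179.9, -0.1, 0.0]
ft_force: [0.8, 0.8, -1.1]
finger_gap: 30.6
time: 22.62
tool_pos: [573.0, -312.9, 240.1]
tcp_rot: [179.7, -0.4, 0.0]
ft_force: [-0.1, -0.0, 0.6]
finger_gap: 51.4
time: 23.88
tool_pos: [593.9, -36.4, 233.3]
tcp_rot: [180.0, 0.0, 0.0]
ft_force: [-0.2, 0.9, -0.1]
finger_gap: 76.9
[593.93174612 -36.35553855 233.32179108]
yellow z75 px 272 189 r22.6mm xy [594.6 -35.2]
blue z144 px 195 99 r14.0mm xy [ 424.6 -277.7]
blue z179 px 101 208 r18.5mm xy [ 811.  -258.2]
red z144 px 174 116 r14.8mm xy [ 500.2 -291.2]
red z152 px 183 230 r4.4mm xy [ 791.3 -128.5]
green z144 px 152 134 r15.4mm xy [ 573.8 -305.3]
```

View pics/s3.png

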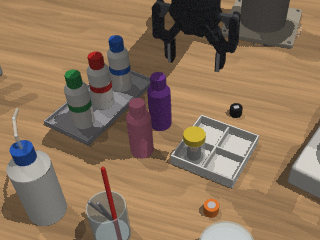

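All three bottles stand upright in the tray, at crop (75,105), (97,80) and (120,62). The jar remains alone in the caddy at (193,140). I'll grip the jar now.

```bash
python3 -m jog '[[[0,0,0.4,0,0,0,0.9],[0,0,0.7,0,0,0,0.9],[0,0,0.8,0,0,0,0.9],[0,0,0.8,0,0,0,0.9],[0,0,0.6,0,0,0,0.9],[0,0,0.35,0,0,0,0.9],[0,0,0.17,0,0,0,0.9],[0,0,0,0,0,0,0.9],[0,0,0,0,0,0,0.35],[0,0,0,0,0,0,0.35],[0,0,0,0,0,0,0.35],[0,0,0,0,0,0,0.35]]]' 40; python3 -m jog '[[[0,0,0,0,0,0,0.35],[0,0,-0.2,0,0,0,0.35],[0,0,-0.5,0,0,0,0.35],[0,0,-0.6,0,0,0,0.35],[0,0,-0.6,0,0,0,0.35],[0,0,-0.6,0,0,0,0.35],[0,0,-0.4,0,0,0,0.35],[0,0,-0.1,0,0,0,0.35]]]'; python3 -m jog '[[[-0.04,-0.26,0,0,0,0,0.35],[-0.08,-0.6,0,0,0,0,0.35],[-0.1,-0.6,0,0,0,0,0.35],[-0.1,-0.6,0,0,0,0,0.35],[-0.1,-0.6,0,0,0,0,0.35],[-0.1,-0.6,0,0,0,0,0.35],[-0.1,-0.6,0,0,0,0,0.35],[-0.1,-0.6,0,0,0,0,0.35],[-0.1,-0.6,0,0,0,0,0.35],[-0.1,-0.6,0,0,0,0,0.35],[-0.08,-0.6,0,0,0,0,0.35],[0,0,0,0,0,0,0.35]]]'; python3 - <<'E'
from h import *
s=telemetry.sense();print(s['tool_pos'],s['tcp_rot'])
c=camera_params('wrist');p,d=snapshot('wrist');np.savez('pics/w2.npz',p=p,d=d);cv2.imwrite('pics/w2.png',p[:,:,::-1])
E
```

```text
time: 25.48
tool_pos: [595.3, -35.7, 44.4]
tcp_rot: [180.0, -0.1, 0.0]
ft_force: [-0.8, 0.5, 6.1]
finger_gap: 44.7
time: 26.48
tool_pos: [595.0, -35.6, 194.5]
tcp_rot: [180.0, -0.1, 0.0]
ft_force: [-0.0, -0.4, -1.9]
finger_gap: 45.1
time: 27.98
tool_pos: [542.0, 279.7, 190.7]
tcp_rot: [180.0, 0.2, 0.2]
ft_force: [0.4, -0.8, -1.8]
finger_gap: 44.8
[542.01194343 279.73166752 190.6965588 ] [179.97431041   0.18112905   0.20508111]
```

View pics/w2.png

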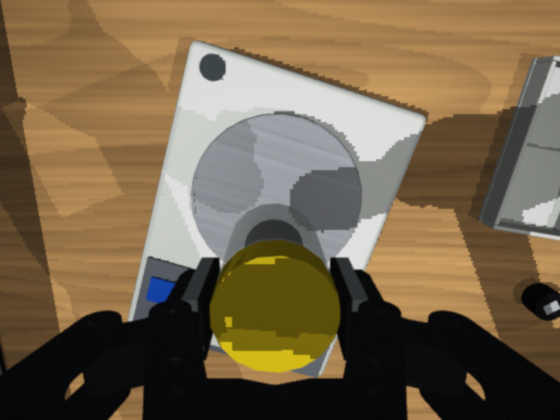

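The jar is gripped (lid at (275,305)). The pan's visible rim runs left 192, right 361 and top (277,112).

```bash
python3 - <<'E'
from h import *
c=camera_params('wrist')
for u,v in [(192,195),(361,195),(277,112)]: print(ray(c,u,v,75).round(1))
E
```

```text
[548.2 337.   75. ]
[548.6 216.2  75. ]
[605.8 276.5  75. ]
```

```bash
python3 -m jog '[[[0.03,0.05,0.2,0,0,0,0.35],[0,0,0.4,0,0,0,0.35],[0,0,0.4,0,0,0,0.35],[0,0,0.3,0,0,0,0.35],[0,0,0.14,0,0,0,0.35],[0,0,0,0,0,0,0.35],[0,0,0,0,0,0,0.35]]]'; python3 -m jog '[[[0,0,0.04,0,0,0,0.35],[0,0,0,0,0,0,0.35]]]';python3 -m jog '[[[0,0,0.04,0,0,0,0.35],[0,0,0,0,0,0,0.35]]]'
```

```text
time: 28.9
tool_pos: [546.1, 275.2, 121.7]
tcp_rot: [-180.0, -0.1, 0.0]
ft_force: [0.8, 0.1, -1.6]
finger_gap: 44.9
time: 29.15
tool_pos: [545.7, 275.0, 119.1]
tcp_rot: [-180.0, -0.0, 0.0]
ft_force: [0.9, -0.1, -2.3]
finger_gap: 44.9
time: 29.4
tool_pos: [545.4, 274.9, 116.6]
tcp_rot: [180.0, 0.0, 0.0]
ft_force: [0.8, -0.2, -0.8]
finger_gap: 44.6
```

```bash
python3 -m jog '[[[0,0,0.02,0,0,0,0.35],[0,0,0,0,0,0,0.35]]]';python3 -m jog '[[[0,0,0,0,0,0,0.6],[0,0,0,0,0,0,0.8],[0,0,0,0,0,0,0.9],[0,0,0,0,0,0,0.9],[0,0,-0.2,0,0,0,0.9],[0,0,-0.6,0,0,0,0.9],[0,0,-0.8,0,0,0,0.9],[0,0,-0.7,0,0,0,0.9],[0,0,0,0,0,0,0.9],[0,0,0,0,0,0,0.6]]]'; python3 - <<'E'
from h import *
c=camera_params('wrist');p,d=snapshot('wrist');tops(p,d,c,['yellow'])
s=telemetry.sense();print(s['tool_pos'])
for n in ['scene','side']:
    p,d=snapshot(n);tops(p,d,camera_params(n),['yellow','blue','green','red'],130)
    cv2.imwrite(f'pics/j{n}.png',p[...,::-1])
E
```

```text
time: 29.65
tool_pos: [545.5, 274.9, 115.7]
tcp_rot: [180.0, 0.0, 0.0]
ft_force: [-0.5, 0.1, -1.6]
finger_gap: 45.1
time: 30.9
tool_pos: [545.5, 274.9, 230.9]
tcp_rot: [-180.0, -0.0, 0.0]
ft_force: [-0.5, -0.3, -0.1]
finger_gap: 60.6
yellow z146 px 273 217 r22.4mm xy [544.8 275.3]
[545.07793427 274.73396003 229.89332171]
yellow z146 px 443 187 r23.3mm xy [549.  274.8]
blue z144 px 195 99 r14.2mm xy [ 424.7 -277.3]
blue z179 px 101 210 r18.6mm xy [ 812.8 -256.4]
green z144 px 152 134 r15.4mm xy [ 573.6 -305.4]
red z144 px 175 117 r15.7mm xy [ 502.3 -289.4]
red z151 px 183 230 r5.1mm xy [ 791.6 -128.5]
yellow z148 px 225 68 r22.2mm xy [542.8 269. ]
blue z180 px 471 250 r11.7mm xy [ 801.9 -255.2]
blue z179 px 479 257 r15.6mm xy [ 807.7 -267.5]
blue z145 px 188 336 r15.6mm xy [ 420.7 -283.8]
green z145 px 309 334 r15.7mm xy [ 568.6 -311.7]
red z144 px 248 335 r15.8mm xy [ 494.6 -297.6]
```

View pics/jscene.png

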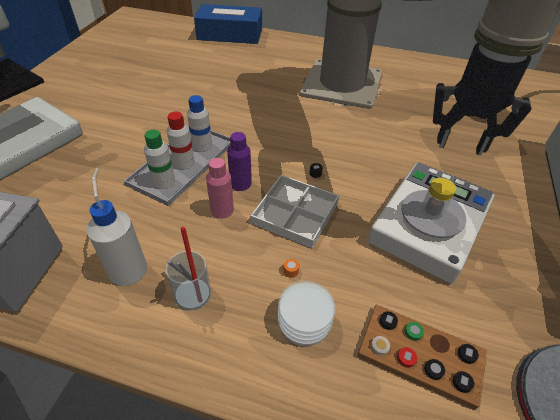

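The jar stands upright near the pan centre (about (545,275) against about (544,276)). The three bottles are upright in the tray and the caddy is empty. Now I'll return green first.

```bash
python3 -m jog '[[[0.04,0.9,0,0,0,0,0.6],[0.04,1,0,0,0,0,0.6],[0.04,1,0,0,0,0,0.6],[0.04,1,0,0,0,0,0.6],[0.05,1,0,0,0,0,0.6],[0.05,1,0,0,0,0,0.6],[0.05,1,0,0,0,0,0.6],[0.05,1,0,0,0,0,0.6],[0.05,1,0,0,0,0,0.6],[0.05,1,0,0,0,0,0.6],[0.05,1,0,0,0,0,0.6],[0.01,0.84,0,0,0,0,0.6]]]';python3 -m jog '[[[0,0,0,0,0,0,0.6],[0,0,0,0,0,0,0.6]]]'; python3 - <<'E'
from h import *
c=camera_params('wrist');s=telemetry.sense();print(s['tool_pos']);p,d=snapshot('wrist');tops(p,d,c,['green'])
E
```

```text
time: 32.55
tool_pos: [571.1, -313.7, 229.3]
tcp_rot: [-179.9, 0.1, -0.0]
ft_force: [0.4, 0.4, -0.3]
finger_gap: 51.5
time: 32.8
tool_pos: [571.4, -311.5, 229.6]
tcp_rot: [-179.9, 0.1, 0.0]
ft_force: [0.4, 0.0, 0.2]
finger_gap: 51.1
[ 571.39513326 -311.51899378  229.58086735]
green z70 px 283 164 r4.4mm xy [ 592.9 -318.5]
green z142 px 270 215 r16.0mm xy [ 571.5 -308.7]
```

```bash
python3 -m jog '[[[0,0,0.3,0,0,0,0.6],[0,0,0.6,0,0,0,0.6],[0,0,0.6,0,0,0,0.6],[0,0,0.45,0,0,0,0.6],[0,0,0.27,0,0,0,0.6],[0,0,0,0,0,0,0.6],[0,0,0,0,0,0,0.2],[0,0,0,0,0,0,0.2],[0,0,0,0,0,0,0.2],[0,0,0,0,0,0,0.2]]]' 50; python3 -m jog '[[[0,0,-0.2,0,0,0,0.2],[0,0,-0.5,0,0,0,0.2],[0,0,-0.5,0,0,0,0.2],[0,0,-0.6,0,0,0,0.2],[0,0,-0.6,0,0,0,0.2],[0,0,-0.6,0,0,0,0.2],[0,0,-0.4,0,0,0,0.2],[0,0,-0.1,0,0,0,0.2]]]'; python3 -m jog '[[[0.03,-0.3,0,0,0,0,0.2],[0.06,-0.6,0,0,0,0,0.2],[0.07,-0.7,0,0,0,0,0.2],[0.07,-0.7,0,0,0,0,0.2],[0.07,-0.7,0,0,0,0,0.2],[0.07,-0.7,0,0,0,0,0.2],[0.07,-0.7,0,0,0,0,0.2],[0.07,-0.7,0,0,0,0,0.2],[0.07,-0.7,0,0,0,0,0.2],[0.07,-0.65,0,0,0,0,0.2],[0.06,-0.4,0,0,0,0,0.2],[0,0,0,0,0,0,0.2]]]'
```

```text
time: 34.1
tool_pos: [572.6, -312.4, 121.2]
tcp_rot: [179.9, -0.1, 0.0]
ft_force: [-0.0, 1.7, 5.6]
finger_gap: 30.1
time: 35.1
tool_pos: [572.3, -312.4, 296.5]
tcp_rot: [179.9, -0.1, 0.0]
ft_force: [0.2, -0.3, -1.5]
finger_gap: 30.4
time: 36.6
tool_pos: [606.7, 32.1, 293.7]
tcp_rot: [-180.0, 0.1, 0.2]
ft_force: [0.0, -0.1, -1.2]
finger_gap: 30.2
```

```bash
python3 -m jog '[[[0,0,0.3,0,0,0,0.2],[0,0,0.6,0,0,0,0.2],[0,0,0.7,0,0,0,0.2],[0,0,0.7,0,0,0,0.2],[0,0,0.5,0,0,0,0.2],[0,0,0.35,0,0,0,0.2],[0,0,0.2,0,0,0,0.2],[0,0,0.13,0,0,0,0.2],[0,0,0,0,0,0,0.2]]]'; python3 -m jog '[[[0,0,0,0,0,0,0.6],[0,0,0,0,0,0,0.6],[0,0,0,0,0,0,0.6],[0,0,-0.2,0,0,0,0.6],[0,0,-0.5,0,0,0,0.6],[0,0,-0.8,0,0,0,0.6],[0,0,-0.7,0,0,0,0.6],[0,0,0,0,0,0,0.6]]]'; python3 -m jog '[[[-0.1,0.36,0,0,0,0,0.6],[-0.28,0.85,0,0,0,0,0.6],[-0.28,0.85,0,0,0,0,0.6],[-0.28,0.85,0,0,0,0,0.6],[-0.28,0.85,0,0,0,0,0.6],[-0.28,0.85,0,0,0,0,0.6],[-0.28,0.85,0,0,0,0,0.6],[-0.28,0.8,0,0,0,0,0.6],[-0.14,0.32,0,0,0,0,0.6],[0,0,0,0,0,0,0.6],[0,0,0,0,0,0,0.6]]]';python3 - <<'E'
from h import *
c=camera_params('wrist');s=telemetry.sense();print(s['tool_pos']);p,d=snapshot('wrist');tops(p,d,c,['red'],100)
p,d=snapshot('scene');c=camera_params('scene');tops(p,d,c,['yellow','green'],130)
E
```

```text
time: 37.72
tool_pos: [608.1, 30.4, 121.8]
tcp_rot: [180.0, -0.1, 0.0]
ft_force: [0.3, -0.3, -1.3]
finger_gap: 30.0
time: 38.72
tool_pos: [609.5, 30.4, 236.1]
tcp_rot: [180.0, -0.5, 0.0]
ft_force: [0.1, 0.4, 0.0]
finger_gap: 51.7
time: 40.1
tool_pos: [497.5, -297.5, 230.4]
tcp_rot: [-179.9, 0.0, 0.1]
ft_force: [0.2, 0.2, -0.3]
finger_gap: 51.5
[ 497.4613779  -297.52435855  230.35704082]
red z143 px 269 215 r16.1mm xy [ 496.9 -294.4]
yellow z146 px 443 186 r23.6mm xy [547.6 274.8]
green z143 px 308 181 r15.1mm xy [608.   34.7]
```

```bash
python3 -m jog '[[[0,0,0.3,0,0,0,0.6],[0,0,0.6,0,0,0,0.6],[0,0,0.6,0,0,0,0.6],[0,0,0.45,0,0,0,0.6],[0,0,0.29,0,0,0,0.6],[0,0,0,0,0,0,0.6],[0,0,0,0,0,0,0.2],[0,0,0,0,0,0,0.2],[0,0,0,0,0,0,0.2],[0,0,0,0,0,0,0.2]]]' 50; python3 -m jog '[[[0,0,-0.2,0,0,0,0.2],[0,0,-0.5,0,0,0,0.2],[0,0,-0.5,0,0,0,0.2],[0,0,-0.6,0,0,0,0.2],[0,0,-0.6,0,0,0,0.2],[0,0,-0.6,0,0,0,0.2],[0,0,-0.4,0,0,0,0.2],[0,0,-0.1,0,0,0,0.2]]]'; python3 -m jog '[[[0.03,-0.3,0,0,0,0,0.2],[0.07,-0.6,0,0,0,0,0.2],[0.08,-0.7,0,0,0,0,0.2],[0.1,-0.7,0,0,0,0,0.2],[0.1,-0.7,0,0,0,0,0.2],[0.1,-0.7,0,0,0,0,0.2],[0.1,-0.7,0,0,0,0,0.2],[0.1,-0.7,0,0,0,0,0.2],[0.09,-0.7,0,0,0,0,0.2],[0.04,-0.6,0,0,0,0,0.2],[0,-0.41,0,0,0,0,0.2],[0,0,0,0,0,0,0.2]]]'
```

```text
time: 41.45
tool_pos: [498.0, -299.0, 120.0]
tcp_rot: [179.9, -0.1, 0.0]
ft_force: [-0.2, 1.0, 6.3]
finger_gap: 30.5
time: 42.45
tool_pos: [497.7, -298.9, 295.3]
tcp_rot: [179.9, -0.1, 0.0]
ft_force: [-0.3, -1.0, -2.3]
finger_gap: 30.3
time: 43.95
tool_pos: [536.5, 44.1, 292.0]
tcp_rot: [-180.0, 0.2, 0.2]
ft_force: [0.2, 0.3, -2.0]
finger_gap: 30.5
```

Next, lower red, release it and go above blue at (422,-283), which is dx -115 and dy -326.

```bash
python3 -m jog '[[[0,0,0.3,0,0,0,0.2],[0,0,0.6,0,0,0,0.2],[0,0,0.7,0,0,0,0.2],[0,0,0.7,0,0,0,0.2],[0,0,0.5,0,0,0,0.2],[0,0,0.35,0,0,0,0.2],[0,0,0.2,0,0,0,0.2],[0,0,0.13,0,0,0,0.2],[0,0,0,0,0,0,0.2]]]'; python3 -m jog '[[[0,0,0,0,0,0,0.6],[0,0,0,0,0,0,0.6],[0,0,0,0,0,0,0.6],[0,0,-0.2,0,0,0,0.6],[0,0,-0.5,0,0,0,0.6],[0,0,-0.8,0,0,0,0.6],[0,0,-0.7,0,0,0,0.6],[0,0,0,0,0,0,0.6]]]'; python3 -m jog '[[[-0.12,0.36,0,0,0,0,0.6],[-0.29,0.85,0,0,0,0,0.6],[-0.3,0.85,0,0,0,0,0.6],[-0.3,0.85,0,0,0,0,0.6],[-0.3,0.85,0,0,0,0,0.6],[-0.3,0.85,0,0,0,0,0.6],[-0.3,0.85,0,0,0,0,0.6],[-0.29,0.8,0,0,0,0,0.6],[-0.1,0.25,0,0,0,0,0.6],[0,0,0,0,0,0,0.6],[0,0,0,0,0,0,0.6]]]';python3 - <<'E'
from h import *
c=camera_params('wrist');s=telemetry.sense();print(s['tool_pos']);p,d=snapshot('wrist');tops(p,d,c,['blue'],100)
p,d=snapshot('scene');c=camera_params('scene');tops(p,d,c,['yellow','green','red'],130)
E
```

```text
time: 45.08
tool_pos: [538.5, 41.9, 120.6]
tcp_rot: [180.0, -0.1, 0.0]
ft_force: [0.1, -0.1, -1.3]
finger_gap: 30.4
time: 46.08
tool_pos: [539.9, 41.9, 234.7]
tcp_rot: [180.0, -0.4, 0.0]
ft_force: [-0.2, 0.0, -0.0]
finger_gap: 51.2
time: 47.45
tool_pos: [422.9, -282.7, 229.4]
tcp_rot: [-180.0, 0.0, 0.1]
ft_force: [0.4, 1.0, 0.9]
finger_gap: 51.0
[ 422.91241968 -282.65152571  229.39776553]
blue z143 px 270 216 r15.9mm xy [ 422.4 -279.8]
yellow z146 px 443 186 r23.6mm xy [547.7 274.8]
green z143 px 308 181 r15.1mm xy [607.9  34.7]
red z143 px 322 160 r15.2mm xy [541.   47.3]
red z151 px 183 230 r5.0mm xy [ 791.6 -128.4]
```

```bash
python3 -m jog '[[[0,0,0.3,0,0,0,0.6],[0,0,0.6,0,0,0,0.6],[0,0,0.6,0,0,0,0.6],[0,0,0.45,0,0,0,0.6],[0,0,0.27,0,0,0,0.6],[0,0,0,0,0,0,0.6],[0,0,0,0,0,0,0.2],[0,0,0,0,0,0,0.2],[0,0,0,0,0,0,0.2],[0,0,0,0,0,0,0.2]]]' 50; python3 -m jog '[[[0,0,-0.2,0,0,0,0.2],[0,0,-0.5,0,0,0,0.2],[0,0,-0.5,0,0,0,0.2],[0,0,-0.6,0,0,0,0.2],[0,0,-0.6,0,0,0,0.2],[0,0,-0.6,0,0,0,0.2],[0,0,-0.4,0,0,0,0.2],[0,0,-0.1,0,0,0,0.2]]]'; python3 -m jog '[[[0.1,-0.3,0,0,0,0,0.2],[0.22,-0.54,0,0,0,0,0.2],[0.24,-0.6,0,0,0,0,0.2],[0.24,-0.6,0,0,0,0,0.2],[0.24,-0.6,0,0,0,0,0.2],[0.24,-0.6,0,0,0,0,0.2],[0.24,-0.6,0,0,0,0,0.2],[0.24,-0.6,0,0,0,0,0.2],[0.2,-0.5,0,0,0,0,0.2],[0.1,-0.22,0,0,0,0,0.2],[0,0,0,0,0,0,0.2],[0,0,0,0,0,0,0.2]]]'
```

```text
time: 48.8
tool_pos: [423.5, -284.1, 119.9]
tcp_rot: [179.9, -0.1, 0.0]
ft_force: [-0.2, 0.2, 5.7]
finger_gap: 30.4
time: 49.8
tool_pos: [423.2, -284.0, 295.2]
tcp_rot: [179.9, -0.1, 0.0]
ft_force: [0.4, 0.1, -0.6]
finger_gap: 30.7
time: 51.3
tool_pos: [525.3, -26.2, 293.4]
tcp_rot: [180.0, 0.0, 0.0]
ft_force: [0.1, -0.2, -1.1]
finger_gap: 30.5
```

Lower blue, release it, rise and back off toward the front-right, clear of everything.

```bash
python3 -m jog '[[[0,0,0.3,0,0,0,0.2],[0,0,0.6,0,0,0,0.2],[0,0,0.7,0,0,0,0.2],[0,0,0.7,0,0,0,0.2],[0,0,0.5,0,0,0,0.2],[0,0,0.35,0,0,0,0.2],[0,0,0.2,0,0,0,0.2],[0,0,0.13,0,0,0,0.2],[0,0,0,0,0,0,0.2]]]'; python3 -m jog '[[[0,0,0,0,0,0,0.6],[0,0,0,0,0,0,0.6],[0,0,0,0,0,0,0.6],[0,0,-0.2,0,0,0,0.6],[0,0,-0.5,0,0,0,0.6],[0,0,-0.8,0,0,0,0.6],[0,0,-0.8,0,0,0,0.6],[0,0,0,0,0,0,0.6]]]'; python3 -m jog '[[[-0.2,0.7,0,0,0,0,0.6],[-0.25,0.8,0,0,0,0,0.6],[-0.25,0.8,0,0,0,0,0.6],[-0.25,0.8,0,0,0,0,0.6],[-0.25,0.8,0,0,0,0,0.6],[-0.25,0.8,0,0,0,0,0.6],[-0.2,0.6,0,0,0,0,0.6],[0,0,0,0,0,0,0.6],[0,0,0,0,0,0,0.6]]]';python3 - <<'E'
from h import *
s=telemetry.sense();print(s['time'],s['tool_pos'],np.abs(s['qd']).max())
ims=[]
for n in ['scene','side']:
    p,d=snapshot(n);c=camera_params(n);print(n);tops(p,d,c,['yellow','blue','green','red','orange'],15)
    cv2.imwrite(f'pics/f{n}.png',p[...,::-1])
E
```

```text
time: 52.42
tool_pos: [526.5, -25.7, 120.6]
tcp_rot: [180.0, -0.1, 0.0]
ft_force: [1.0, 1.1, -1.2]
finger_gap: 30.6
time: 53.42
tool_pos: [528.1, -25.9, 240.1]
tcp_rot: [179.9, -0.5, 0.0]
ft_force: [0.9, -0.0, -0.1]
finger_gap: 51.1
time: 54.55
tool_pos: [443.2, -290.1, 234.3]
tcp_rot: [-179.9, 0.0, 0.0]
ft_force: [0.5, -0.3, 0.2]
finger_gap: 51.5
54.55 [ 443.1966691  -290.06716467  234.28171461] 1.0422476717095155
scene
yellow z146 px 443 186 r23.6mm xy [547.8 274.8]
blue z84 px 229 10 r110.9mm xy [-206.6 -448.5]
blue z143 px 291 149 r14.6mm xy [528.1 -20.3]
blue z62 px 479 200 r12.5mm xy [465.4 370.6]
blue z178 px 101 208 r18.5mm xy [ 810.9 -258.3]
green z62 px 418 175 r12.3mm xy [428.6 245.2]
green z143 px 308 182 r15.8mm xy [610.4  35.5]
green z71 px 310 214 r15.8mm xy [621.7  46.9]
green z29 px 414 330 r15.8mm xy [783.5 270.2]
red z143 px 322 160 r15.2mm xy [541.4  47.3]
red z151 px 183 230 r5.0mm xy [ 791.8 -128.3]
red z29 px 407 356 r16.2mm xy [832.7 262.9]
orange z24 px 291 265 r13.8mm xy [716.6  38.2]
side
yellow z148 px 225 68 r22.3mm xy [542.5 267. ]
blue z145 px 238 177 r14.5mm xy [522.4 -27.1]
blue z180 px 471 250 r11.7mm xy [ 801.8 -255.3]
blue z179 px 480 256 r14.4mm xy [ 809.1 -266.7]
blue z92 px 519 412 r11.1mm xy [ 804.1 -439. ]
green z31 px 335 100 r13.1mm xy [779.  265.6]
green z145 px 280 146 r15.3mm xy [603.7  28. ]
red z32 px 358 99 r13.7mm xy [828.9 259.2]
red z145 px 239 148 r14.9mm xy [534.6  40.3]
red z154 px 420 196 r3.1mm xy [ 786.9 -133.7]
```

View pics/fscene.png

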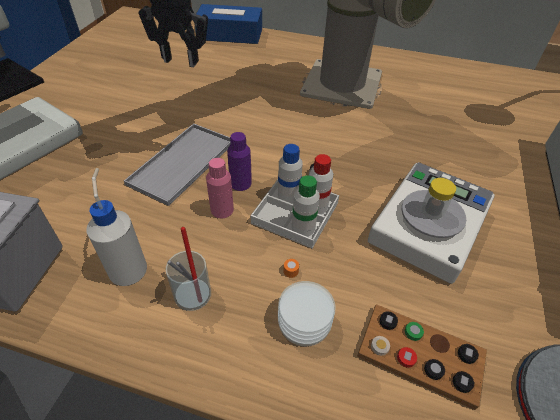

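View pics/fside.png

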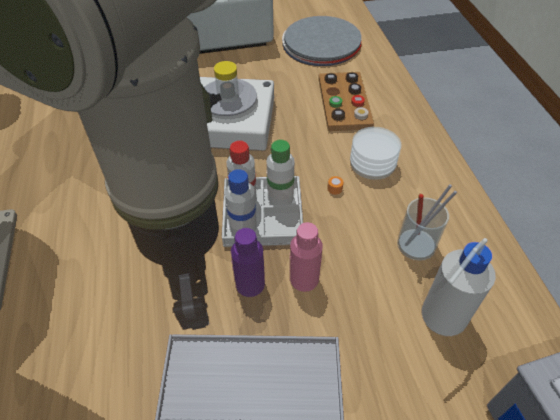

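Both views show the three bottles upright in their original compartments, at scene (290,153), (321,162) and (307,185). The jar is upright on the pan at (443,187), the tray is empty and the arm is clear, so I'm handing in.

```bash
python3 -c "
from bench import job;print(job.hand_in())"
```

```text
the job is handed in; nothing more can be done
None
```

The job is done and handed in at about 55 s of the 147 s allowed. I stood blue, red and green upright in the spill tray, set the jar on the balance pan, then returned green, red and blue to their own compartments.

- **Bottles:** in the last pictures all three stand upright in their original compartments. Each camera puts the cap tops at 143–145 mm, as at the start, and the cap centres within 2–5 mm of where they began.
- **Jar:** it stands upright on the pan. From the wrist camera and the release position it is about 2 mm from the pan's centre. The scene and side cameras give its lid as (548,275) and (542,267), a disagreement of about 8 mm in y that I put down to the side view and calibration.
- **Mounts:** I never went near either. The orange one has not moved between the first and last scene views. The black one was hidden from both cameras in the final views; the last clear view, taken after the jar was placed, showed it in front of the caddy. I did not measure its position again.
- **Forces:** wrist force readings at the end of each move stayed below 7 N.

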